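Slide a glaze test tile along the rail into the corner pocket

TASK

Using only the fingertips, push the blue-glazed test tile on the tile board straight back against the long rail, well short of the pocket, then, keeping it against the rail all the way, slide it along into the corner pocket until it lies flush against both the rail and the end stop. Do not lift or tip the tile. Leave the amber tile and the two cups where they are, and finish with the hand clear.

Things in the scene. Friction and masses are not known exactly. Their poses are not given: they have to be found in the camera images.
- tile_board: fixed plywood board flat on the table, 170 mm (its x) by 300 mm (its y), top face 12 mm above the table. Origin: centre of its underside. A dark rail, 20 mm wide and 14 mm above the board's top, runs along the whole +x edge (far from the robot), inner face at x = +65 mm. End stop 18 mm wide, same height, at the -y end (robot's right), inner face at y = -132 mm, x = -7 to +65 mm
- lip (a point): rounded nose (radius 8 mm, this point is its axis, at the board's top face) of the dark lip: 16 mm wide, 14 mm high, parallel to the rail, from the end stop to y = -92 mm in the board frame, inner face at x = +9 mm. Rail, end stop and lip make the corner pocket, 56 mm wide, open towards +y
- pocket (a point): where the centre of the blue tile's underside lies when it is fully home: on the board's top face (12 mm above the table), 25 mm from the rail and 25 mm from the end stop. Axes as the board's: +x towards the rail, -y along the rail into the pocket
- blue_tile: loose square pale ceramic tile 50 x 50 x 10 mm, about 55 g, dark blue glazed patch on top. Origin: centre of its underside, z up, x and y along its edges. Starts flat on the open front of the board, its centre 60 to 80 mm from home in x and 117 to 222 mm in y, turned up to 15 degrees. Either tile may be the nearer to the pocket. Any quarter turn is good at the end
- amber_tile: the same tile with an amber (orange-brown) glazed patch, beside the blue one on the board. Origin: centre of its underside. To be left alone
- terra_cup: loose reddish terracotta cup, 66 mm wide, 63 mm tall, on the table just beyond the board's +y end. Origin: centre of its underside. To be left alone
- bisque_cup: loose off-white unglazed cup, 68 mm wide, 76 mm tall, on the table just beyond the board's -y end. Origin: centre of its underside. To be left alone
Things that resemble listed ones, but are neither listed nor needed, are in the scene too. Leave any pink or turquoise look-alike of the blue_tile alone.

How it is judged:
By the outcome, as a careful person would: the job done as asked, in the order asked, and still so for the second after the job is handed in, with the robot touching nothing.
It also fails if it takes over 54 s, if anything falls off the work surface, if the arm or the gripper's body presses on something with over 40 N, if the wrist force passes 120 N, or if a joint passes its speed limit or range.

ROBOT

A 6-joint arm with a two-finger parallel gripper is mounted at the origin on a cart in front of the work surface, level with it; the furniture and walls round the work are solid. World frame = base frame: x ahead of the robot, y to its left, z up, the work surface at z = 0. Lengths are in m, angles in rad, forces in N, time in s.
With the tool pointing down it reaches from about 0.325 to 0.9 m from the base axis. Payload 6.1 kg.
Tool frame: the origin (TCP) lies midway between the tips of the shut fingers; the grasp point (between the pads) lies 19 mm behind it; x points along the fingers, y is the direction in which the jaws open and shut, and the axes are right-handed (so a half turn about x gives the same grasp; the last joint's range is limited). The gripper opens to 85 mm and grips with 20 to 120 N. Pads are 22 mm wide; open, the fingers measure 114 mm over their backs; the gripper's body (76 mm by 85 mm) begins 54 mm behind the grasp point. The pads swing forward as they close: fully open they stand 13 mm farther back than shut.
Start: joints at [-1.238, 0.22, 1.526, -0, 1.395, -0.126], TCP at [0.277, -0.56, 0.231] pointing down, gripper open.
Joint ranges: [-2.98, 2.98], [-0.91, 2.08], [0.09, 2.57], [-1.24, 4.39], [0.2, 2.65], [-2.68, 2.68]. Speed limits (rad/s): [2.57, 2.57, 3.01, 3.14, 3.14, 3.14].

INTERFACE

Orientations are given as [roll, pitch, yaw] about the fixed x, y, z axes, in that order (R = Rz(yaw) Ry(pitch) Rx(roll)).
In Python, from plant import movep, move_l, set_joints, gripper_to, hold, inverse_kinematics, observe, get_image, get_calibration, Unreachable, job_done gives the robot as it stands. Calls block until the motion is done:
- movep(position, orientation): joint-space move of the TCP to a pose.
- move_l(position, feed=0.15, rotation=None, max_force=None): straight line of the TCP; rotation=None keeps the orientation; feed is the mean speed in m/s. With max_force (N) it stops when the force on the tool has changed by that much, and returns True; else False.
- set_joints(angles): joint-space move.
- gripper_to(opening, f_grip=None): finger opening in m; f_grip is the grip in N (None keeps the last); returns when the fingers have stopped.
- hold(seconds).
- inverse_kinematics(position, orientation): joint angles nearest the present ones, or None.
- observe(): the state.
- get_image(name): name is "side" or "top"; returns (picture, depth): 384x512x3 uint8, red, green, blue; 384x512 float32, m along the optical axis (not along the pixel's ray), 0 where there is no reading.
- get_calibration(name): a dict with "intrinsics" (3x3 intrinsics, pixels), "world_from_camera" (4x4, takes a point from camera to world coordinates). Camera axes: x right, y down, z forward; pixel columns grow to the right and rows downward; lengths in m; the calibration is good to about 2 mm. A picture is of the moment at which its call begins. get_calibration takes no time and is no camera call.
A pose or a line that the arm cannot do raises Unreachable and nothing moves.
- job_done(): hands the job in, once; it reports no verdict.
The state is a dict: "time_s": time; "q": joint angles; "joint_velocities": joint speeds; "joint_torque": joint torques, N m; "eef_pos": TCP position; "tcp_rot": TCP orientation; "ft_force": force on the tool from outside, world axes, zero at the start; "torque": the same for the moment, N m; "opening": finger opening in m.
Only numpy, scipy, OpenCV 4.12 (cv2) and the standard library are available. Lean on these libraries where they do the work, as an engineer would, in place of code of your own. Each camera call takes 0.05 s, during which the arm holds its last target.

## Working session

There is one attempt and no reset: what is moved stays moved. The work goes in short steps, each a Python script; the robot and the scene stay as the last script left them, time stands still between calls to the robot, and variables do not carry over. Pictures are saved under pics/ and viewed, and the job is handed in when it is done.

```bash
mkdir -p pics; python3 - <<'E'
from plant import *
import cv2,numpy as np
for n in("top","side"):
    im,d=get_image(n); np.savez(f"pics/{n}0.npz",im=im,d=d)
    cv2.imwrite(f"pics/{n}0.png",im[:,:,::-1])
    c=get_calibration(n); print(n,np.round(c["intrinsics"],1).tolist(),np.round(c["world_from_camera"],4).tolist())
o=observe();print(o["time_s"],o["eef_pos"],o["tcp_rot"],o["ft_force"],o["opening"])
E
```

```text
top [[367.2, 0.0, 257.9], [0.0, 367.2, 187.0], [0.0, 0.0, 1.0]] [[-0.0199, -0.9971, 0.0736, 0.5141], [-0.9998, 0.0193, -0.0086, -0.1762], [0.0072, -0.0737, -0.9973, 1.0521], [0.0, 0.0, 0.0, 1.0]]
side [[416.8, 0.0, 255.0], [0.0, 416.8, 189.2], [0.0, 0.0, 1.0]] [[-0.8935, -0.2921, 0.341, 0.2779], [-0.4488, 0.5604, -0.696, 0.4553], [0.0122, -0.775, -0.6319, 0.6108], [0.0, 0.0, 0.0, 1.0]]
0.1 [ 0.27659497 -0.55985384  0.23029972] [-1.68607025  1.56905375  1.91429616] [ 0.20341955  1.02519484 -0.48072222] 0.08549694876213525
```

View pics/top0.png

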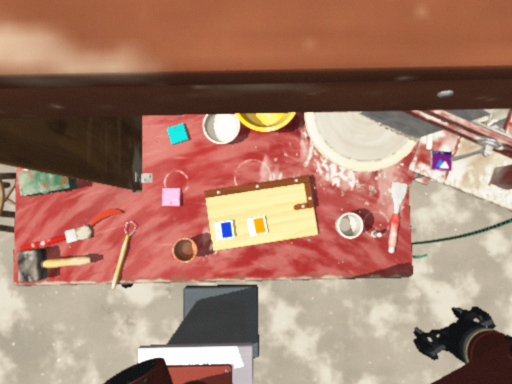

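View pics/side0.png

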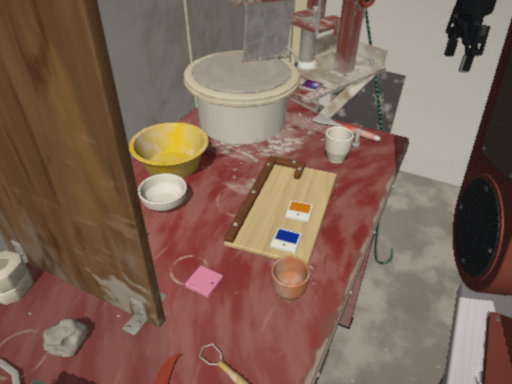

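The top view shows the board at (205–318, 178–250), with its rail on the upper edge and the end stop and lip at the right. These could be taken for the target:
- dark blue patch on a pale tile on the board (227,229)
- amber tile (258,226)
- pink (172,197)
- turquoise (178,133)
- blue/purple object at right (441,160)

By the description it is the one at (227,229). I'll check it in a crop.

```bash
cat > h.py <<'E'
import numpy as np,cv2
from plant import *
def ray(n,uv,z):
    c=get_calibration(n);K=c["intrinsics"];T=c["world_from_camera"]
    uv=np.atleast_2d(uv).astype(float)
    d=np.c_[uv,np.ones(len(uv))]@np.linalg.inv(K).T@T[:3,:3].T
    o=T[:3,3]; return o+d*((z-o[2])/d[:,2])[:,None]
def proj(n,P):
    c=get_calibration(n);K=c["intrinsics"];T=np.linalg.inv(c["world_from_camera"])
    p=np.atleast_2d(P)@T[:3,:3].T+T[:3,3]; p=p@K.T; return p[:,:2]/p[:,2:]
def blob(n,im,kind,z):
    hsv=cv2.cvtColor(im,cv2.COLOR_RGB2HSV)
    lo,hi={"blue":((108,120,60),(130,255,255)),"amber":((8,170,150),(20,255,255))}[kind]
    m=cv2.inRange(hsv,lo,hi)
    c,_=cv2.findContours(m,cv2.RETR_EXTERNAL,cv2.CHAIN_APPROX_NONE)
    out=[]
    for k in c:
        if cv2.contourArea(k)<40: continue
        mo=cv2.moments(k);u=np.array([mo["m10"]/mo["m00"],mo["m01"]/mo["m00"]])
        w=ray(n,k[:,0,:],z)[:,:2]
        r=cv2.minAreaRect((w*1000).astype(np.float32))
        out.append((u.round(1),cv2.contourArea(k),ray(n,u,z)[0].round(4),[np.round(x,1) for x in r]))
    return out
E
python3 - <<'E'
from h import *
for n,(r0,r1,c0,c1),s in(("top",(165,260,165,345),4),("side",(145,310,215,375),4)):
    f=np.load(f"pics/{n}0.npz");im=f["im"];d=f["d"]
    cv2.imwrite(f"pics/{n}_crop.png",cv2.resize(im[r0:r1,c0:c1,::-1],None,fx=s,fy=s if n=="top" else 3.5,interpolation=cv2.INTER_CUBIC))
    for k in("blue","amber"):
        for b in blob(n,im,k,.022): print(n,k,b)
f=np.load("pics/top0.npz");d=f["d"]
c=get_calibration("top")
for u,v in((227,229),(258,226),(230,205),(290,225),(20+240,188),(250,95),(250,50),(90,150),(120,200)):
    z=d[v,u];p=np.linalg.inv(c["intrinsics"])@[u,v,1]*z
    print(u,v,(c["world_from_camera"]@np.r_[p,1])[:3].round(4))
E
```

```text
top blue (array([226.3, 229.3]), 108.5, array([ 0.4734, -0.0946,  0.022 ]), [array([473.2, -94.5]), array([39.2, 25.2]), np.float64(7.4)])
top amber (array([242.3, 187.4]), 64.5, array([ 0.5899, -0.1413,  0.022 ]), [array([ 591. , -134.9]), array([78.7, 11.3]), np.float64(88.9)])
top amber (array([308.1, 189.2]), 40.0, array([ 0.5811, -0.3264,  0.022 ]), [array([ 580.5, -326.5]), array([35.7, 12.5]), np.float64(7.8)])
side blue (array([287., 236.]), 160.0, array([ 0.4744, -0.0921,  0.022 ]), [array([474.5, -92.3]), array([40., 25.]), np.float64(6.3)])
side amber (array([299.6, 206.8]), 114.5, array([ 0.4847, -0.184 ,  0.022 ]), [array([ 484.7, -184.2]), array([39.1, 23.4]), np.float64(10.4)])
227 229 [ 0.4743 -0.0967  0.0215]
258 226 [ 0.4808 -0.1833  0.0191]
230 205 [ 0.5413 -0.1053  0.0109]
290 225 [ 0.4815 -0.2737  0.0116]
260 188 [ 0.5869 -0.191   0.0248]
250 95 [ 0.5842 -0.1745  0.8402]
250 50 [ 0.5872 -0.1753  0.893 ]
90 150 [0.6489 0.1527 0.3207]
120 200 [ 0.5621  0.2097 -0.0008]
```

```bash
ls pics
```

```text
side0.npz
side0.png
side_crop.png
top0.npz
top0.png
top_crop.png
```

View pics/top_crop.png

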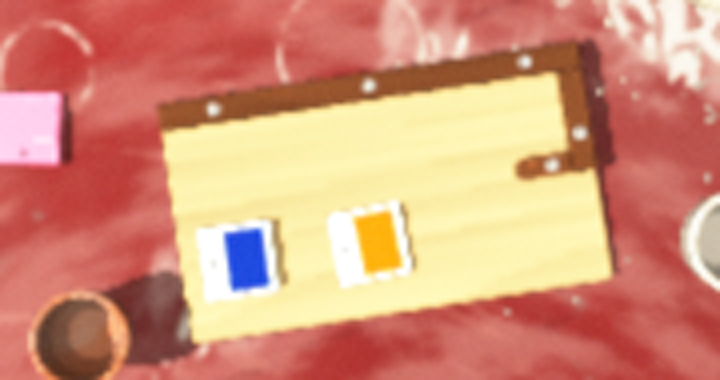

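View pics/side_crop.png

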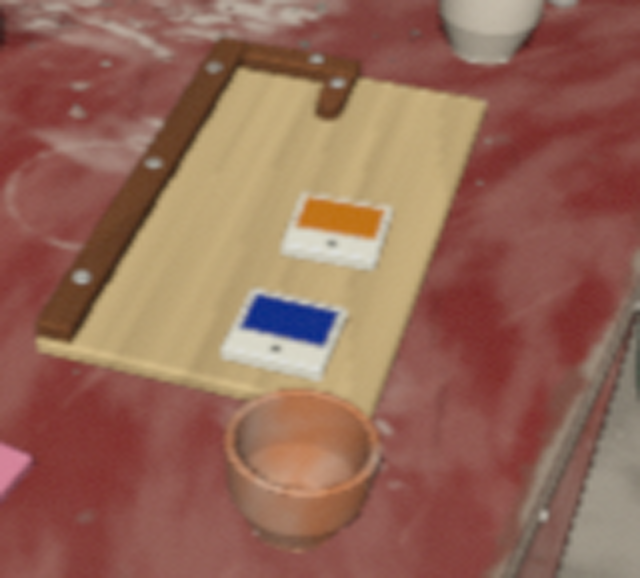

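The crop confirms it: a pale tile with an off-centre blue patch on the board, and the amber tile nearer the pocket. The patch is off-centre, so I'll use the white outline, and fit the board from the wood boundary at z = 12 mm.

```bash
cat >> h.py <<'E'
def dots(n,im): 
    hsv=cv2.cvtColor(im,cv2.COLOR_RGB2HSV);return hsv
def tile_mask(n,im,kind):
    """white+glaze pixels of a tile on the board"""
    hsv=cv2.cvtColor(im,cv2.COLOR_RGB2HSV);h,s,v=[hsv[...,i].astype(int) for i in range(3)]
    white=(s<55)&(v>150)
    gl=((h>=105)&(h<=132)&(s>90)) if kind=="blue" else ((h>=8)&(h<=22)&(s>165)&(v>130))
    return white,gl
E
python3 - <<'E'
from h import *
def fit(w): 
    vx,vy,x,y=cv2.fitLine(w.astype(np.float32),cv2.DIST_HUBER,0,1e-4,1e-4).ravel();return np.array([x,y]),np.array([vx,vy])
for n,win in(("top",(165,260,165,345)),("side",(145,270,215,375))):
    im=np.load(f"pics/{n}0.npz")["im"];r0,r1,c0,c1=win
    hsv=cv2.cvtColor(im,cv2.COLOR_RGB2HSV)
    roi=np.zeros(im.shape[:2],np.uint8);roi[r0:r1,c0:c1]=255
    wood=cv2.inRange(hsv,(12,30,140),(34,170,255))&roi
    white=cv2.inRange(hsv,(0,0,140),(180,60,255))&roi; 
    blue=cv2.inRange(hsv,(105,90,60),(132,255,255))&roi; amb=cv2.inRange(hsv,(8,170,130),(22,255,255))&roi
    P=np.argwhere(wood>0)[:,::-1]; 
    cs,_=cv2.findContours(wood,cv2.RETR_EXTERNAL,cv2.CHAIN_APPROX_NONE); k=max(cs,key=cv2.contourArea)
    w=ray(n,k[:,0,:],.012)[:,:2]; np.save(f"pics/{n}_w.npy",w)
    print(n,cv2.contourArea(k),w.min(0),w.max(0),cv2.minAreaRect((w*1000).astype(np.float32)))
    vis=im.copy();vis[wood>0]=(0,255,0);vis[white>0]=(255,0,255);vis[blue>0]=(0,0,255);vis[amb>0]=(255,128,0)
    cv2.imwrite(f"pics/{n}_mask.png",cv2.resize(vis[r0:r1,c0:c1,::-1],None,fx=4,fy=4,interpolation=cv2.INTER_NEAREST))
    for nm,g in(("blue",blue),("amber",amb)):
        cc=[c for c in cv2.findContours(g|white,cv2.RETR_EXTERNAL,cv2.CHAIN_APPROX_NONE)[0] if cv2.contourArea(c)>250]
        for c in cc:
            r=cv2.minAreaRect((ray(n,c[:,0,:],.022)[:,:2]*1000).astype(np.float32))
            m=np.zeros_like(g);cv2.drawContours(m,[c],-1,255,-1)
            print(nm,(m&g>0).sum(),np.round(r[0],1),np.round(r[1],1),round(r[2],1))
E
```

```text
top 5562.5 [ 0.41596989 -0.34971311] [ 0.60265698 -0.03753342] ((513.6524047851562, -191.01368713378906), (164.24278259277344, 306.05242919921875), 6.887598037719727)
blue 142 [471.7 -87.9] [54.  53.5] 7.5
blue 0 [ 481.9 -179.2] [52.3 53.6] 10.1
blue 0 [ 618.7 -389.8] [79.5 59.6] 88.9
amber 0 [471.7 -87.9] [54.  53.5] 7.5
amber 121 [ 481.9 -179.2] [52.3 53.6] 10.1
amber 0 [ 618.7 -389.8] [79.5 59.6] 88.9
side 6365.5 [ 0.4157327 -0.347757 ] [ 0.60187648 -0.02324452] ((517.0830078125, -185.48980712890625), (168.77203369140625, 308.5518798828125), 7.1879496574401855)
blue 201 [472.9 -82.1] [51.6 58.9] 6.9
blue 0 [ 470.6 -419.4] [60.6 75.5] 27.7
amber 0 [472.9 -82.1] [51.6 58.9] 6.9
amber 139 [ 481.9 -172.1] [51.  57.7] 10.9
amber 0 [ 470.6 -419.4] [60.6 75.5] 27.7
```

```bash
python3 -c "
import cv2,numpy as np
a=cv2.imread('pics/top_mask.png');b=cv2.imread('pics/side_mask.png');print(a.shape,b.shape)
b=cv2.resize(b,None,fx=.9,fy=.9);cv2.imwrite('pics/side_mask2.png',b)"
```

```text
(380, 720, 3) (500, 640, 3)
```

View pics/top_mask.png

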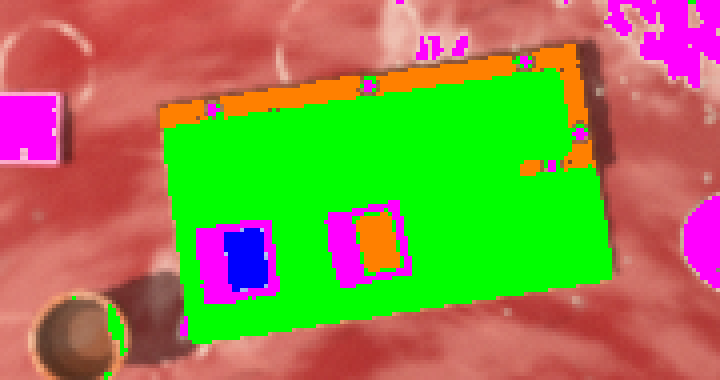

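View pics/side_mask2.png

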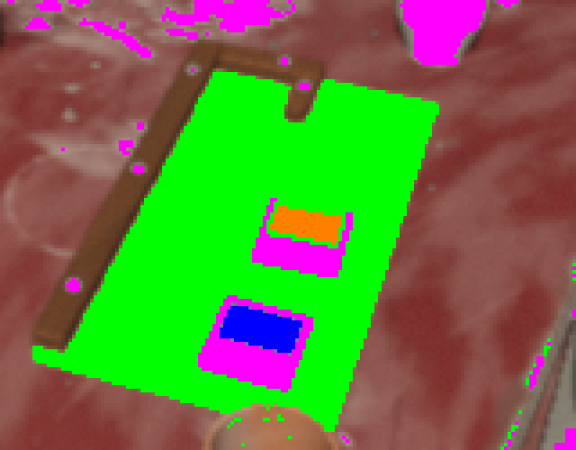

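```bash
python3 - <<'E'
from h import *
ext=lambda p:p
for n in("top","side"):
    w=np.load(f"pics/{n}_w.npy")
    a=np.radians(7.);R=np.array([[np.cos(a),-np.sin(a)],[np.sin(a),np.cos(a)]])
    c=np.array([.509,-.192]);L=(w-c)@R   # approx board frame
    def sel(m,nm):
        p=w[m]; vx,vy,x,y=cv2.fitLine(p.astype(np.float32),cv2.DIST_HUBER,0,1e-4,1e-4).ravel()
        ang=np.degrees(np.arctan2(vy,vx)); 
        res=abs((p-[x,y])@np.array([-vy,vx]))
        q=(np.array([x,y])-c)@R
        print(n,nm,m.sum(),"dir",round(ang,2),"pos in approx frame",q.round(4),"res",res.mean().round(4))
    print(n, np.percentile(L,[0,100],axis=0))
    sel((L[:,0]>.055)&(abs(L[:,1])<.115),"rail"); sel((L[:,0]<-.07)&(abs(L[:,1])<.12),"front")
    sel((L[:,1]>.135)&(abs(L[:,0])<.05),"left"); 
    sel((L[:,1]<-.11)&(L[:,0]>.02)&(L[:,0]<.055),"stop"); sel((L[:,1]<-.14)&(L[:,0]<-.03)&(L[:,0]>-.075),"right")
    sel((L[:,1]<-.098)&(L[:,1]>-.124)&(L[:,0]>.005)&(L[:,0]<.02),"lip")
    m=(L[:,1]<-.08)&(L[:,1]>-.12)&(abs(L[:,0])<.02); print(L[m].round(4).tolist() if n=="top" else "")
E
```

```text
top [[-0.07719664 -0.15253907]
 [ 0.0870807   0.1535774 ]]
top rail 87 dir -82.92 pos in approx frame [0.0767 0.006 ] res 0.0015
top front 84 dir -82.37 pos in approx frame [-0.0748  0.0003] res 0.0007
top left 36 dir 6.92 pos in approx frame [-0.0006  0.1479] res 0.0007
top stop 19 dir 14.36 pos in approx frame [ 0.0346 -0.1384] res 0.0034
top right 19 dir 3.44 pos in approx frame [-0.0539 -0.1508] res 0.0015Traceback (most recent call last):
  File "<stdin>", line 17, in <module>
  File "<stdin>", line 8, in sel
cv2.error: OpenCV(4.12.0) /io/opencv/modules/imgproc/src/linefit.cpp:50: error: (-215:Assertion failed) count > 0 in function 'fitLine2D_wods'
```

```bash
python3 - <<'E'
from h import *
c=np.array([.509,-.192]);a=np.radians(7.);R=np.array([[np.cos(a),-np.sin(a)],[np.sin(a),np.cos(a)]])
for n,win,vmin in(("top",(165,260,165,345),185),("side",(145,270,215,375),140)):
    im=np.load(f"pics/{n}0.npz")["im"];r0,r1,c0,c1=win
    hsv=cv2.cvtColor(im,cv2.COLOR_RGB2HSV); roi=np.zeros(im.shape[:2],np.uint8);roi[r0:r1,c0:c1]=255
    for u,v in ((230,188),(230,200)) if n=="top" else ((250,205),(275,210)): print(hsv[v,u])
    wood=cv2.inRange(hsv,(12,30,vmin),(34,150,255))&roi
    k=max(cv2.findContours(wood,cv2.RETR_EXTERNAL,cv2.CHAIN_APPROX_NONE)[0],key=cv2.contourArea)
    w=ray(n,k[:,0,:],.012)[:,:2];L=(w-c)@R;print(n,np.percentile(L,[0,100],axis=0).round(4).tolist())
    def sel(m,nm):
        if m.sum()<5: print(nm,"none");return
        p=L[m];vx,vy,x,y=cv2.fitLine(p.astype(np.float32),cv2.DIST_HUBER,0,1e-4,1e-4).ravel()
        print(n,nm,m.sum(),"dir",round(np.degrees(np.arctan2(vy,vx)),2),"pos",np.round([x,y],4),"res",abs((p-[x,y])@np.array([-vy,vx])).mean().round(4))
    sel((L[:,0]>.055)&(abs(L[:,1])<.115),"rail"); sel((L[:,0]<-.07)&(abs(L[:,1])<.12),"front")
    sel((L[:,1]>.135)&(abs(L[:,0])<.05),"left"); 
    sel((L[:,1]<-.12)&(L[:,0]>.02)&(L[:,0]<.055),"stop"); sel((L[:,1]<-.14)&(L[:,0]<-.03)&(L[:,0]>-.075),"right")
    m=(L[:,1]<-.08)&(L[:,1]>-.128)&(L[:,0]<.03)&(L[:,0]>-.02); print("lip",L[m].round(3).tolist())
E
```

```text
[ 10 173 158]
[ 26  81 253]
top [[-0.0772, -0.1519], [0.0764, 0.1494]]
top rail 80 dir -89.39 pos [0.074  0.0113] res 0.0007
top front 84 dir -89.37 pos [-0.0748  0.0003] res 0.0007
top left 35 dir 0.25 pos [-0.0165  0.1475] res 0.0007
top stop 14 dir -2.46 pos [ 0.0395 -0.1337] res 0.0008
top right 19 dir -0.38 pos [-0.0538 -0.1503] res 0.0016
lip [[0.004, -0.127], [0.007, -0.124], [0.01, -0.125], [0.013, -0.125], [0.016, -0.123], [0.019, -0.126]]
[ 12 166  86]
[ 20  94 188]
side [[-0.076, -0.149], [0.0927, 0.1599]]
side rail 63 dir -89.44 pos [0.0758 0.0082] res 0.0006
side front 72 dir -89.35 pos [-0.0741  0.0087] res 0.0005
side left 53 dir 8.48 pos [0.0036 0.1551] res 0.0029
side stop 14 dir -8.68 pos [ 0.0362 -0.1309] res 0.0018
side right 19 dir -1.01 pos [-0.0508 -0.1472] res 0.0012
lip [[0.004, -0.125], [0.005, -0.121], [0.004, -0.117], [0.003, -0.113], [0.004, -0.108], [0.006, -0.104], [0.005, -0.1], [0.006, -0.095], [0.008, -0.094], [0.01, -0.094], [0.012, -0.093], [0.015, -0.092], [0.018, -0.095], [0.021, -0.098], [0.022, -0.102], [0.023, -0.105], [0.024, -0.109], [0.023, -0.114], [0.024, -0.118], [0.025, -0.122], [0.026, -0.125]]
```

```bash
cat >> h.py <<'E'
from scipy.spatial.transform import Rotation as Ro
import warnings;warnings.filterwarnings("ignore")
B0=np.array([.5191,-.1923]);YAW=np.radians(7.6);cb,sb=np.cos(YAW),np.sin(YAW)
def b2w(x,y,z): return [B0[0]+cb*x-sb*y,B0[1]+sb*x+cb*y,z]
def w2b(p): d=np.asarray(p)[:2]-B0; return np.array([cb*d[0]+sb*d[1],-sb*d[0]+cb*d[1]])
def rpy(ang): # tool y at angle ang from board x
    a=YAW+ang; y=np.array([np.cos(a),np.sin(a),0]);x=np.array([0,0,-1.]);
    return Ro.from_matrix(np.c_[x,y,np.cross(x,y)]).as_euler("xyz").tolist()
def st():
    o=observe();print("t",round(o["time_s"],2),"board",w2b(o["eef_pos"]).round(4),"z",round(o["eef_pos"][2],4),"F",np.round(o["ft_force"],1),"op",round(o["opening"],4));return o
E
python3 - <<'E'
from h import *
print(w2b([.4717,-.0879]),w2b([.4819,-.1792]))
for nm,a in(("p1+",np.pi/2),("p1-",-np.pi/2),("p2+",0),("p2-",np.pi)):
    for P in((-.08,.11,.2),(-.08,.11,.015),(.004,.11,.015),(.036,.16,.1),(.036,.16,.015),(.04,-.072,.015),(.04,-.04,.2)):
        q=inverse_kinematics(b2w(*P),rpy(a));print(nm,P,None if q is None else np.round(q,2))
# terra cup
f=np.load("pics/top0.npz")
print("cup rim centre ~",w2b(ray("top",[185,250],.06)[0]),w2b(ray("top",[349,225],.07)[0]))
E
```

```text
[-0.03317605  0.10975186] [-0.03514066  0.01790486]
p1+ (-0.08, 0.11, 0.2) [-0.4  -0.23  2.03  0.    1.34 -2.1 ]
p1+ (-0.08, 0.11, 0.015) [-0.4   0.06  2.16  0.    0.92 -2.1 ]
p1+ (0.004, 0.11, 0.015) [-0.31  0.23  1.96  0.    0.95 -2.02]
p1+ (0.036, 0.16, 0.1) [-0.2   0.14  1.88  0.    1.12 -1.91]
p1+ (0.036, 0.16, 0.015) [-0.2   0.27  1.91 -0.    0.96 -1.91]
p1+ (0.04, -0.072, 0.015) [-0.55  0.45  1.67  0.    1.02 -2.26]
p1+ (0.04, -0.04, 0.2) [-0.51  0.2   1.61  0.    1.33 -2.22]
p1- (-0.08, 0.11, 0.2) [-0.4  -0.23  2.03  0.    1.34  1.04]
p1- (-0.08, 0.11, 0.015) [-0.4   0.06  2.16  0.    0.92  1.04]
p1- (0.004, 0.11, 0.015) [-0.31  0.23  1.96  0.    0.95  1.12]
p1- (0.036, 0.16, 0.1) [-0.2   0.14  1.88  0.    1.12  1.24]
p1- (0.036, 0.16, 0.015) [-0.2   0.27  1.91 -0.    0.96  1.24]
p1- (0.04, -0.072, 0.015) [-0.55  0.45  1.67  0.    1.02  0.89]
p1- (0.04, -0.04, 0.2) [-0.51  0.2   1.61  0.    1.33  0.93]
p2+ (-0.08, 0.11, 0.2) [-0.4  -0.23  2.03  0.    1.34 -0.53]
p2+ (-0.08, 0.11, 0.015) [-0.4   0.06  2.16  0.    0.92 -0.53]
p2+ (0.004, 0.11, 0.015) [-0.31  0.23  1.96  0.    0.95 -0.45]
p2+ (0.036, 0.16, 0.1) [-0.2   0.14  1.88  0.    1.12 -0.33]
p2+ (0.036, 0.16, 0.015) [-0.2   0.27  1.91 -0.    0.96 -0.33]
p2+ (0.04, -0.072, 0.015) [-0.55  0.45  1.67  0.    1.02 -0.69]
p2+ (0.04, -0.04, 0.2) [-0.51  0.2   1.61  0.    1.33 -0.64]
p2- (-0.08, 0.11, 0.2) [-0.4  -0.23  2.03  0.    1.34  2.61]
p2- (-0.08, 0.11, 0.015) [-0.4   0.06  2.16 -0.    0.92  2.61]
p2- (0.004, 0.11, 0.015) None
p2- (0.036, 0.16, 0.1) None
p2- (0.036, 0.16, 0.015) None
p2- (0.04, -0.072, 0.015) [-0.55  0.45  1.67  0.    1.02  2.46]
p2- (0.04, -0.04, 0.2) [-0.51  0.2   1.61  0.    1.33  2.5 ]
cup rim centre ~ [-0.06880853  0.21654978] [-0.06941242 -0.22612194]
```

The tile's distance from home comes out at 73 mm in x and 217 mm in y, both inside the stated ranges. All poses are reachable, so I'll approach and find the fingertip height with a light touch on the board.

```bash
python3 - <<'E'
from h import *
movep(b2w(-.082,.11,.2),rpy(-np.pi/2)); gripper_to(.010); st()
move_l(b2w(-.082,.11,.04),feed=.15); st()
r=move_l(b2w(-.082,.11,.004),feed=.02,max_force=4); print(r); o=st()
z=o["eef_pos"][2]; move_l(b2w(-.082,.11,z+.004),feed=.02); st()
open("zt.txt","w").write(str(z))
im,d=get_image("side");cv2.imwrite("pics/s1.png",cv2.resize(im[140:320,190:390,::-1],None,fx=3.3,fy=3.3))
E
```

```text
t 2.58 board [-0.082  0.11 ] z 0.2 F [ 0.4  0.  -1.3] op 0.0103
t 3.8 board [-0.0813  0.1096] z 0.0408 F [-0.2 -0.1 -0.1] op 0.0097
True
t 5.07 board [-0.0821  0.1101] z 0.0123 F [-1.   0.4  5.9] op 0.01
t 5.45 board [-0.082  0.11 ] z 0.0163 F [-0.4 -0.1  0.3] op 0.0101
```

View pics/s1.png

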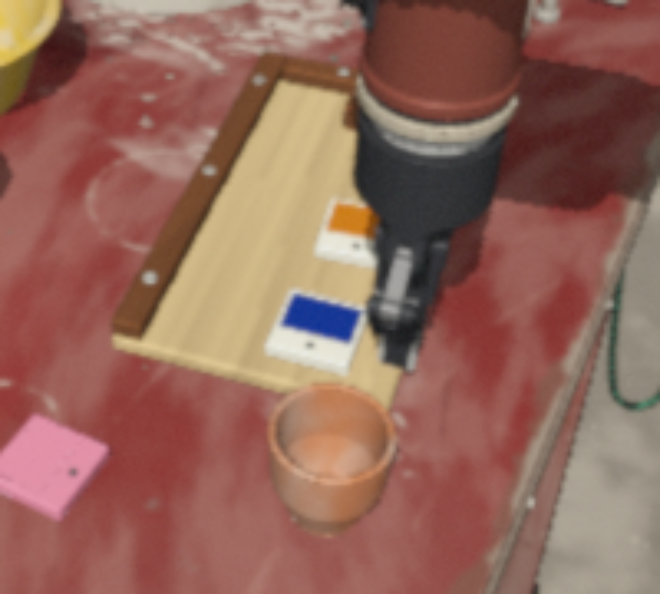

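The board touch at z = 0.0123 agrees with 12 mm. The view shows the fingertips just in front of the blue tile (crop 315,330), centred on it. Next is the push straight back.

```bash
python3 - <<'E'
from h import *
z=.0163
print(move_l(b2w(-.010,.11,z),feed=.05,max_force=8)); st()
print(move_l(b2w(.010,.11,z),feed=.02,max_force=5)); st()
move_l(b2w(-.03,.11,z),feed=.08); move_l(b2w(-.03,.11,.12),feed=.15);st()
for n in("side","top"):
    im,d=get_image(n);np.savez(f"pics/{n}2.npz",im=im)
    c=im[140:320,190:390] if n=="side" else im[165:265,165:345]
    cv2.imwrite(f"pics/{n}2.png",cv2.resize(c[:,:,::-1],None,fx=3.3,fy=3.3,interpolation=cv2.INTER_CUBIC))
E
```

```text
False
t 7.09 board [-0.0102  0.11  ] z 0.0163 F [-0.4 -0.5  1.3] op 0.0101
True
t 7.81 board [0.0036 0.1103] z 0.0157 F [ 0.6  0.  -0.1] op 0.0099
t 9.22 board [-0.0305  0.1103] z 0.1191 F [-0.7  0.1  0.4] op 0.0099
```

View pics/side2.png

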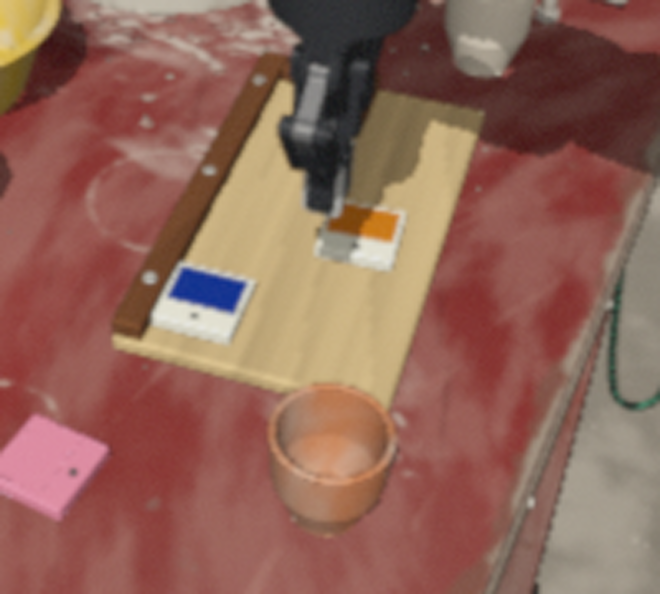

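View pics/top2.png

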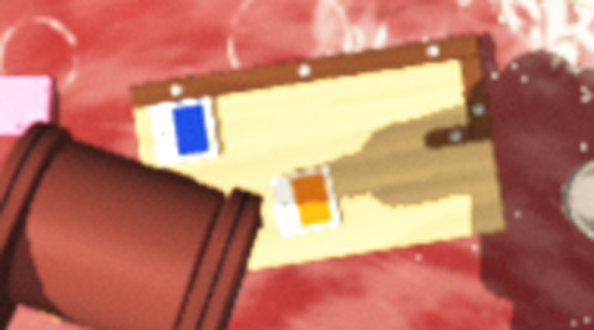

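The tile lies flush along the rail at side crop (205,300), and the stop came at x = 3.6 mm against an expected 4. The amber tile hasn't moved. I'll measure the blue tile's y, then slide it with a slight lean towards the rail, pausing midway to check.

```bash
cat >> h.py <<'E'
def blue(n,f):
    im=np.load(f)["im"]
    b=max(blob(n,im,"blue",.022),key=lambda b:b[1] if abs(w2b(b[2])).max()<.18 else 0)
    print(n,"blue patch board",w2b(b[2]).round(4),"ang-board",b[3][2]-7.6,b[3][1])
E
python3 - <<'E'
from h import *
for n in("top","side"): blue(n,f"pics/{n}0.npz");blue(n,f"pics/{n}2.npz")
movep(b2w(.034,.165,.12),rpy(0)); st()
move_l(b2w(.034,.165,.03),feed=.15)
move_l(b2w(.034,.165,.0163),feed=.03); st()
print(move_l(b2w(.0365,.06,.0163),feed=.05,max_force=10)); st()
for n in("side","top"):
    im,d=get_image(n);np.savez(f"pics/{n}3.npz",im=im)
    c=im[140:320,190:390] if n=="side" else im[165:265,165:345]
    cv2.imwrite(f"pics/{n}3.png",cv2.resize(c[:,:,::-1],None,fx=3.3,fy=3.3,interpolation=cv2.INTER_CUBIC))
E
```

```text
top blue patch board [-0.0324  0.1029] ang-board -0.1999999999999993 [39.2 25.2]
top blue patch board [0.0393 0.1032] ang-board -0.2999999999999998 [39.2 24.9]
side blue patch board [-0.0311  0.1052] ang-board -1.2999999999999998 [40. 25.]
side blue patch board [0.0407 0.1054] ang-board 0.40000000000000036 [39.1 24.4]
t 10.6 board [0.0337 0.165 ] z 0.1196 F [-0.9  0.8 -0.2] op 0.0098
t 11.96 board [0.0338 0.1651] z 0.0161 F [ 0.5  0.6 -0.4] op 0.0103
False
t 14.21 board [0.0366 0.0601] z 0.0164 F [-0.8 -0.8  0.2] op 0.0101
```

View pics/side3.png

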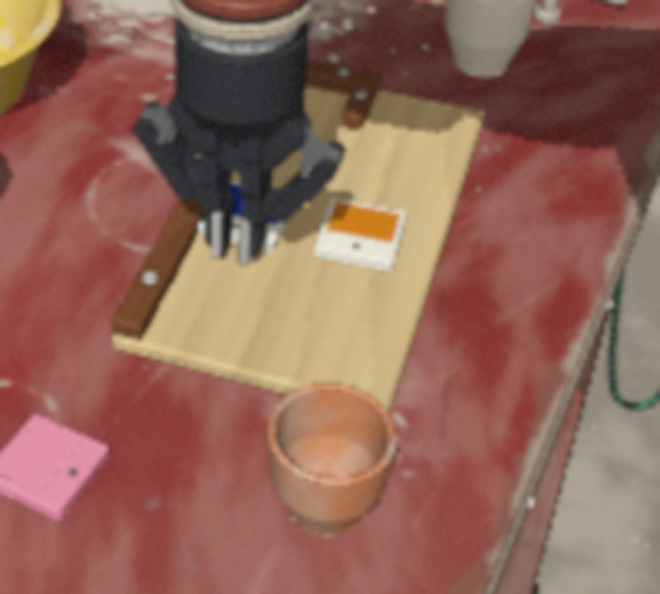

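View pics/top3.png

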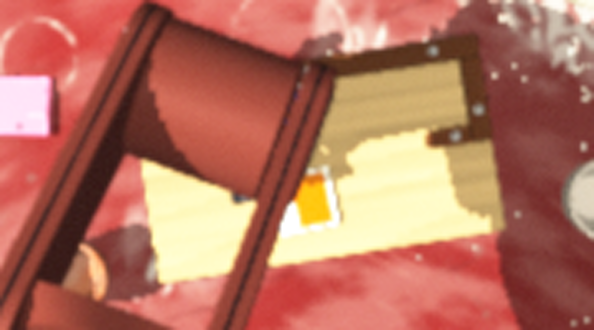

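```bash
python3 - <<'E'
from h import *
im=np.load("pics/side3.npz")["im"]
hsv=cv2.cvtColor(im,cv2.COLOR_RGB2HSV)
m=cv2.inRange(hsv,(0,0,150),(180,60,255));
p=np.argwhere(m>0)[:,::-1]; b=np.array([w2b(q) for q in ray("side",p,.022)])
k=(b[:,0]>-.005)&(b[:,0]<.07)&(b[:,1]>-.02)&(b[:,1]<.07)
for q,r in sorted(zip(b[k].round(4).tolist(),p[k].tolist()))[:14]: print(q,r)
cv2.imwrite("pics/s3c.png",cv2.resize(im[185:230,235:295,::-1],None,fx=12,fy=12,interpolation=cv2.INTER_NEAREST))
E
```

```text
[0.0137, 0.0535] [273, 214]
[0.0139, 0.0601] [272, 216]
[0.0145, 0.0439] [274, 211]
[0.0146, 0.0506] [273, 213]
[0.0148, 0.0572] [272, 215]
[0.0156, 0.0476] [273, 212]
[0.0157, 0.0542] [272, 214]
[0.0158, 0.0608] [271, 216]
[0.0165, 0.0446] [273, 211]
[0.0166, 0.0513] [272, 213]
[0.0167, 0.0579] [271, 215]
[0.0174, 0.0416] [273, 210]
[0.0175, 0.0483] [272, 212]
[0.0177, 0.0549] [271, 214]
```

View pics/s3c.png

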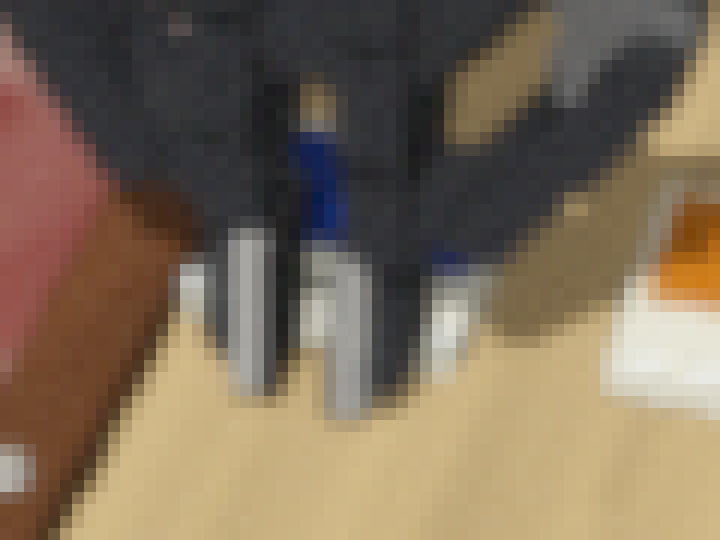

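The tile's front edge measures x ≈ 0.0145 against 0.015 expected, and its far corner meets the rail at crop (190,285), so it is still on the rail. I'll carry on into the pocket.

```bash
python3 - <<'E'
from h import *
print(move_l(b2w(.039,-.05,.0163),feed=.05,max_force=10)); st()
im,d=get_image("side");cv2.imwrite("pics/s4c.png",cv2.resize(im[155:215,240:320,::-1],None,fx=8,fy=8,interpolation=cv2.INTER_NEAREST))
E
```

```text
False
t 16.66 board [ 0.0391 -0.0499] z 0.0164 F [0.  0.8 0.2] op 0.01
```

View pics/s4c.png

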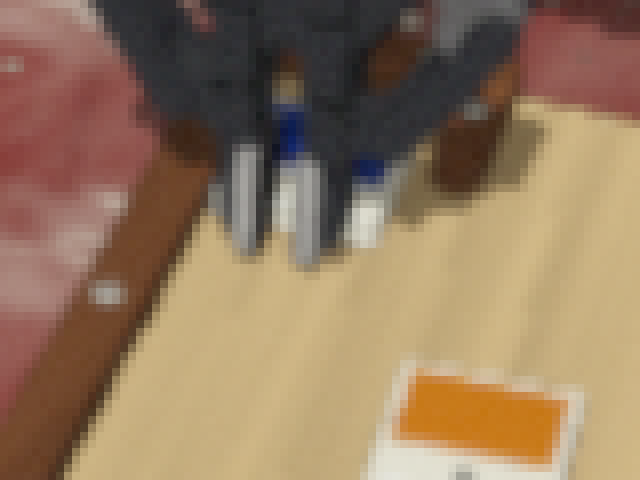

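The tile, at crop (290–390, 110–250), is against the rail with clear space to the lip. The final push goes on until it stops.

```bash
python3 - <<'E'
from h import *
print(move_l(b2w(.0395,-.080,.0163),feed=.025,max_force=6)); st()
move_l(b2w(.037,-.04,.0163),feed=.08); move_l(b2w(.037,-.04,.2),feed=.2)
movep([.35,-.42,.25],rpy(0));st()
for n in("side","top"):
    im,d=get_image(n);np.savez(f"pics/{n}5.npz",im=im)
    c=im[140:230,240:350] if n=="side" else im[165:265,205:335]
    cv2.imwrite(f"pics/{n}5.png",cv2.resize(c[:,:,::-1],None,fx=6,fy=6,interpolation=cv2.INTER_CUBIC)); blue(n,f"pics/{n}5.npz")
E
```

```text
True
t 17.54 board [ 0.0388 -0.0708] z 0.0156 F [-0.1 -1.7  0.3] op 0.0099
t 20.25 board [-0.197  -0.2027] z 0.2494 F [0.7 0.5 0.7] op 0.0101
side blue patch board [ 0.04   -0.1114] ang-board 0.8000000000000007 [38.4 24.3]
top blue patch board [ 0.0395 -0.1131] ang-board 0.20000000000000018 [39.8 25. ]
```

View pics/side5.png

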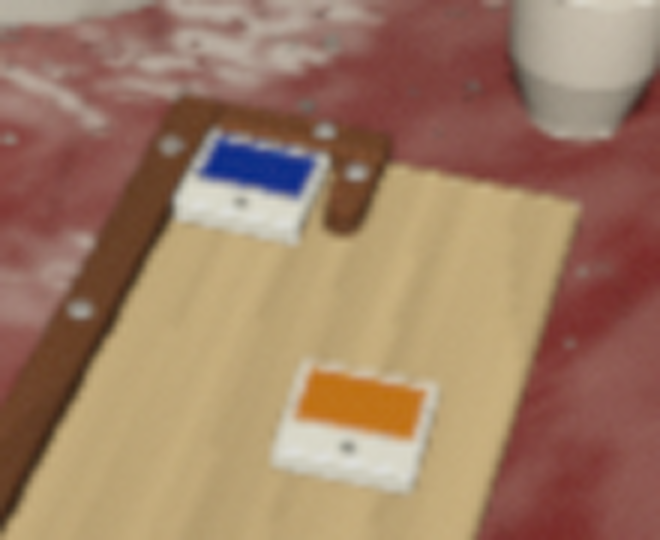

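View pics/top5.png

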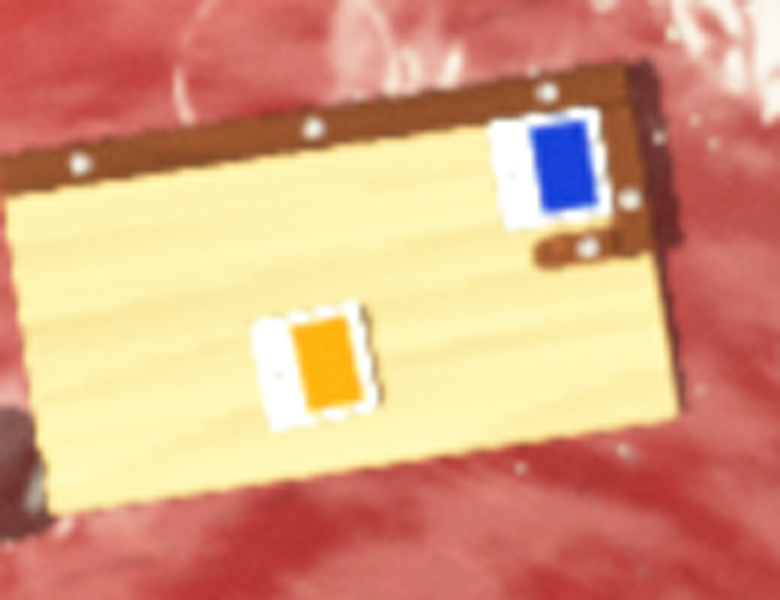

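```bash
python3 - <<'E'
from h import *
for n in("top","side"):
    a=np.load(f"pics/{n}0.npz")["im"];b=np.load(f"pics/{n}5.npz")["im"]
    for im in(a,b):
        for x in blob(n,im,"amber",.022):
            if abs(w2b(x[2])[0])<.055: print(n,"amber",x[0],w2b(x[2]).round(4))
    if n=="side":
        for w in((slice(250,305),slice(265,320)),(slice(120,168),slice(320,360))): print("cup diff",np.abs(a[w].astype(int)-b[w]).mean().round(2))
job_done();print(observe()["time_s"])
E
```

```text
top amber [308.1 189.2] [ 0.0437 -0.1411]
side amber [299.6 206.8] [-0.033   0.0128]
side amber [299.6 206.8] [-0.0329  0.0127]
cup diff 1.44
cup diff 1.05
the job is handed in; nothing more can be done
the job is handed in; nothing more can be done
```

The blue tile is in the corner pocket, flush with the rail and the end stop as far as the cameras can measure. The job was handed in shortly after 20 s of the 54 s allowed, with the hand clear.

**What I did:** With the fingertips 4 mm above the board, I pushed the tile straight back onto the rail, about 217 mm short of home. I then slid it along the rail from its +y end, leaning slightly towards the rail, until the force stop tripped at the end stop. I paused twice on the way, and each time the picture showed the tile still against the rail.

**Last checks:**
- **Position:** the final push stopped at y = -70.8 mm, against -71 mm expected. The blue patch centre is at x = 39.5 mm from the top camera and 40.0 mm from the side camera, against 40 mm expected. The tile moved 216–217 mm along the rail, against about 217 mm needed.
- **Angle:** the top camera puts it within about 0.2° of the board. The side camera read 0.8°, which I put down to pixel coarseness.
- **Other things:** the amber tile had not moved in the side view, and both cups were unchanged there. My amber mask missed that tile in the top view, so the number comes from the side camera only. The final top picture shows the amber tile still in place.

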